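Reset the analyser alarm under its push-latch flap

ROBOT

A 6-joint arm with a two-finger parallel gripper is mounted at the origin on the work surface. World frame = base frame: x ahead of the robot, y to its left, z up, the work surface at z = 0. Lengths are in m, angles in rad, forces in N, time in s.
With the tool pointing down it reaches from about 0.375 to 0.975 m from the base axis. Payload 3.8 kg.
Tool frame: the origin (TCP) lies where the fingers leave the gripper's body, on its centre line; the fingertips stand 73 mm ahead of it and the grasp point (between the pads) lies 54 mm ahead of it (nose_length is the distance from the TCP to the fingertips, in m); z points along the fingers, y is the line along which they close (so a half turn about z gives the same grasp; the last joint's range is limited). The gripper opens to 85 mm and grips with 20 to 120 N. Pads are 22 mm wide; open, the fingers measure 114 mm over their backs; the gripper's body (76 mm by 85 mm) begins 54 mm behind the grasp point. The pads swing forward as they close: fully open they stand 13 mm farther back than shut.
Start: joints at [-1.165, 0.264, 1.604, -0, 1.274, -0.037], TCP at [0.289, -0.61, 0.304] pointing down, gripper open.
Joint ranges: [-2.63, 2.63], [-0.94, 2.18], [0.31, 2.57], [-1.31, 4.45], [0, 2.66], [-2.55, 2.55]. Speed limits (rad/s): [2.57, 2.57, 3.14, 3.14, 3.14, 3.14].

INTERFACE

Orientations are given as a rotation vector (axis times angle).
In Python, from workcell import read_state, read_camera, calibration, finish_job, look_for, cut_out, tip_of, nose_length gives the robot as it stands.
- The arm moves only by the tool step_arm, never from a script. Its argument "targets" is a list of rows, each a list of 3 entries, a list of its own where there are three numbers: the turn, a rotation vector about the tool's x, y, z in rad, then the shift along the tool's x, y, z in mm, then the finger opening in mm, from 0 to 85.4. In form: [[[ax, ay, az], [x, y, z], grip], ...]. A call has 1 to 5 rows; each row shifts and turns the commanded pose from where the row before left it, along the tool's axes as they then stand; what a row does not reach is not made up. A row lasts 1/12 s, in which the tool goes at most 41.7 mm and 7.16 degrees, less where a joint would pass 70% of its speed; a pose out of reach is approached as far as the arm can. A call with a gripper value outside its range is refused whole. The fingers move at their own pace and stop on an object; "grip_force" is the grip in N (left out, the last holds). Time passes only in rows, so rows that do not move let the fingers close. It gives the time, the measured TCP pose, the force, the opening and the grip force at its end, in the units of the state.
- read_state(): the state, without advancing time (a new reading comes with each control period).
- read_camera(name): name is "scene" or "top"; returns the picture (384x512x3 uint8, red, green, blue); there is no depth.
- calibration(name): a dict with "camera_matrix" (3x3 intrinsics, pixels), "R" (3x3) and "t" (3): a world point X has camera coordinates R X + t. Camera axes: x right, y down, z forward; pixel columns grow to the right and rows downward; lengths in m; the calibration is good to about 2 mm. A picture is of the moment at which its call begins. calibration takes no time and is no camera call.
- finish_job(): hands the job in; it is judged then, once.
Trained networks look in the newest picture that a camera, given by its name, has taken for a name from the list of things; names that differ only in an ending like _2 or _b are one class to them, and where a whole thing is asked for, a point or a joint stands for the part that bears it (a point fixed in the world has none). Each returns a list of dicts, best first, with "score" (0 to 1); they miss things now and then, are a little off and sometimes report something else, mostly with a low value. They report only what shows in the picture. A call takes as long as a camera call. They do not tell look-alikes from the thing itself.
- look_for(camera, query): "extent" ([left, top, right, bottom] in pixels, round what is visible of it).
- cut_out(camera, query): "region" (384x512 bool, what is visible of it) and "extent" ([left, top, right, bottom] in pixels, round what is visible of it).
- tip_of(camera, query): "at" ([row, column] in pixels: a listed point, or the origin of a listed thing).
The state is a dict: "time": time; "q": joint angles; "joint_vel": joint speeds; "joint_torque": joint torques, N m; "tool_pos": TCP position; "tcp_rot": TCP orientation; "wrist_force": force on the tool from outside, world axes, zero at the start; "torque": the same for the moment, N m; "width": opening from 0.0 (shut) to 1.0 (fully open); "grip_force": force on a finger pad.
Only numpy, scipy, OpenCV 4.12 (cv2) and the standard library are available. Lean on these libraries where they do the work, as an engineer would, in place of code of your own. Each camera call takes 0.05 s, during which the arm holds its last target. There are 200 camera calls.

TASK

The analyser's alarm reset button sits under the push-latch flap in the top of the black control unit. With the fingertips, press the flap in and let go so that it pops open, push the reset button under it fully in, then press the flap shut until it latches and stays flush by itself. Do not press the bare round key on the same unit, and leave the bottles, the jar and the tube rack standing where they are.

Things in the scene. Friction and masses are not known exactly. Their poses are not given: they have to be found in the camera images.
- flap_hinge (a point): Fixed: middle of the flap's hinge line (its far edge), level with the deck, 72 mm above the bench. Axes of the control unit: x away from its front, y along the hinge, z up. The unit is a black box, fixed, spanning x -127 to +83 mm and y -165 to +95 mm about this point, 72 mm high; its deck is solid behind the hinge.
- flap_pad (a point): Where to press: outer face of the flap, on its centre line, 45 mm from the hinge, a thin grey patch 20 x 24 mm. Moves with the flap; axes as flap_hinge when shut (z out of the face). The flap is a black plate 62 mm long (hinge towards unit -x), 80 mm wide, 3 mm thick, flush with the deck when latched, 2 mm gaps round it.
- flap (a joint): Flap angle, rad: 0 latched flush; about 1.32 popped open (front edge up, leaning back to the hinge), stop 1.5; pressed in is negative, stop -0.12 (5.4 mm at the pad). It is sprung open: 3 N at the pad when shut, near nothing open. Push latch: pressed to -0.09 (4 mm at the pad, 4 to 10 N) and let go it springs open; from open, pushed down to -0.09 and let go it stays latched, flush.
- reset_top (a point): Middle of the top of the reset button, a grey round cap 22 mm in diameter in the opening under the flap: 9 mm below the deck, 38 mm from the hinge line towards unit -x, on the flap's centre line. Moves with the cap, z up. The opening is 66 (x) x 84 mm (y), its front wall 26 mm from the button's centre.
- reset (a joint): Travel of the reset button in m, 0 released, 0.005 fully in (about 4 N), springs back.
- key_top (a point): Middle of the top of the bare round key on the same deck, 22 mm in diameter, standing 21 mm above the deck, 94 mm towards -x and 120 mm towards -y of flap_hinge. Not to be pressed.
- key (a joint): Travel of the bare key in m, 0 released, 0.005 fully in.
- bottle_a: Amber culture bottle, 36 mm in diameter, 118 mm high, loose, standing in front of the control unit; origin at the centre of its underside, z up.
- bottle_b: The same kind of bottle, standing in front of the tube rack; origin at the centre of its underside, z up.
- rack: White tube rack 90 x 160 x 55 mm with a few tubes to 98 mm high, loose on the bench; origin at the centre of its underside, z up.
- jar: Small lidded jar, 48 mm in diameter, 60 mm high, standing behind the rack; origin at the centre of its underside, z up.
There are look-alikes about, which are no part of the job. What is shaped like the jar but green or pink is not meant. What is shaped like the bottle_b but green or red is not meant.

How it is judged:
By the outcome, as a careful person would: the job done as asked, in the order asked, and still so for the second after the job is handed in, with the robot touching nothing.
It also fails if it takes over 48 s, if anything falls off the work surface, if the arm or the gripper's body presses on something with over 40 N, if the wrist force passes 120 N, or if a joint passes its speed limit or range.

## Working session

There is one attempt and no reset: what is moved stays moved. The work goes in short steps, Python scripts to look and compute and a tool call to move; the robot and the scene stay as the last step left them, time stands still between calls to the robot, and variables do not carry over. Pictures are saved under pics/ and viewed, at most 10 in all, crops included, and the job is handed in when it is done.

Besides the shell and the picture viewer there is one more tool, called after ">>>" as a command line: name --argument value ..., lists and objects as JSON in quotes. step_arm: Moves the arm, as the interface text tells. Its arguments: {"type":"object","properties":{"targets":{"type":"array","items":{"type":"array"}},"grip_force":{"type":"number"}},"required":["targets"]}

```bash
mkdir -p pics
cat > h.py <<'E'
import numpy as np, cv2
from workcell import *
from scipy.spatial.transform import Rotation as Ro
def save(cam,name):
    im=read_camera(cam); cv2.imwrite('pics/'+name,im[:,:,::-1]); return im
def ray(cam,rc,z):
    c=calibration(cam);R=np.array(c['R']);t=np.array(c['t']);K=np.array(c['camera_matrix'])
    d=R.T@np.linalg.solve(K,[rc[1],rc[0],1.]);o=-R.T@t
    return o+d*(z-o[2])/d[2]
def proj(cam,X):
    c=calibration(cam);p=np.array(c['camera_matrix'])@(np.array(c['R'])@np.array(X)+np.array(c['t']));return p[:2]/p[2]
E
python3 - <<'E'
from h import *
a=save('scene','s0.png');b=save('top','t0.png')
for cam in('scene','top'):
  for n,z in(('flap_hinge',.072),('flap_pad',.072),('key_top',.093),('bottle_a',0),('bottle_b',0),('rack',0),('jar',0)):
    print(cam,n,[(round(d['score'],2),np.round(d['at']).tolist(),np.round(ray(cam,d['at'],z),3)[:2].tolist()) for d in tip_of(cam,n)[:3]])
s=read_state();print(s)
E
```

```text
scene flap_hinge [(0.74, [175.0, 221.0], [0.542, -0.113])]
scene flap_pad [(0.62, [161.0, 230.0], [0.493, -0.112])]
scene key_top [(0.54, [134.0, 180.0], [0.462, -0.244])]
scene bottle_a [(0.92, [169.0, 299.0], [0.398, 0.03]), (0.82, [151.0, 254.0], [0.365, -0.098]), (0.58, [165.0, 346.0], [0.348, 0.135])]
scene bottle_b [(0.92, [169.0, 299.0], [0.398, 0.03]), (0.82, [151.0, 254.0], [0.365, -0.098]), (0.58, [165.0, 346.0], [0.348, 0.135])]
scene rack [(0.73, [217.0, 339.0], [0.522, 0.149])]
scene jar [(0.91, [247.0, 310.0], [0.62, 0.106]), (0.9, [289.0, 343.0], [0.697, 0.187]), (0.63, [284.0, 280.0], [0.722, 0.071])]
top flap_hinge [(0.62, [201.0, 278.0], [0.543, -0.109])]
top flap_pad [(0.72, [222.0, 282.0], [0.491, -0.119])]
top key_top []
top bottle_a [(0.76, [269.0, 276.0], [0.37, -0.108]), (0.73, [251.0, 218.0], [0.417, 0.046]), (0.53, [248.0, 190.0], [0.424, 0.121])]
top bottle_b [(0.76, [269.0, 276.0], [0.37, -0.108]), (0.73, [251.0, 218.0], [0.417, 0.046]), (0.53, [248.0, 190.0], [0.424, 0.121])]
top rack [(0.82, [210.0, 180.0], [0.523, 0.148])]
top jar [(0.73, [151.0, 168.0], [0.685, 0.187]), (0.62, [174.0, 195.0], [0.621, 0.113]), (0.56, [141.0, 211.0], [0.715, 0.072])]
{'time': 0.8, 'q': array([-1.16490242e+00,  2.63853019e-01,  1.60397029e+00, -5.30157202e-06,
        1.27370675e+00, -3.69164254e-02]), 'joint_vel': array([-0.00088345, -0.0003157 ,  0.00048342, -0.00055409, -0.00105886,
       -0.000156  ]), 'joint_torque': array([ 4.45125961e-04, -5.14974654e+01, -3.67696953e+01,  1.52853636e-05,
        5.12369643e-04, -8.04112659e-06]), 'tool_pos': array([ 0.28921297, -0.6099069 ,  0.30392749]), 'tcp_rot': array([3.06484439e+00, 6.89884625e-01, 1.02089685e-05]), 'wrist_force': array([ 0.21857308,  0.12269639, -0.15134711]), 'torque': array([ 0.01849478, -0.00425496,  0.00322045]), 'grip_force': 0.0, 'width': 1.0001119499208175}
```

```bash
cd pics; python3 -c "
import cv2,numpy as np
cv2.imwrite('st.png',cv2.resize(np.vstack([cv2.imread('s0.png'),cv2.imread('t0.png')]),None,fx=.78,fy=.78))"
```

```text
(no output)
```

View pics/s0.png

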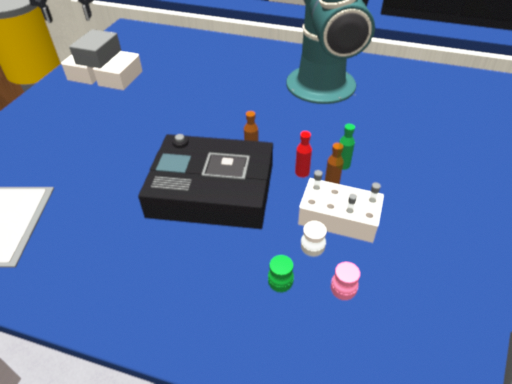

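View pics/t0.png

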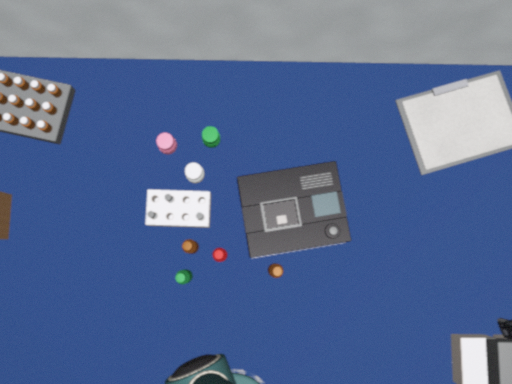

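The unit sits in mid-scene in front of the robot: the deck corners in the top picture are about (237,178), (335,162), (349,241) and (248,257). The flap frame is near (281,213) with the pad at (281,219), and the key is at (333,230). The amber bottle at (276,271) is in front of the unit. I'll refine the yaw and hinge next.

```bash
cat >> h.py <<'E'
def uv(hinge,yaw):  # unit->world
    c,s=np.cos(yaw),np.sin(yaw); R=np.array([[c,-s,0],[s,c,0],[0,0,1]]); return R,np.array(hinge)
E
python3 - <<'E'
from h import *
from scipy.optimize import least_squares
print('nose',nose_length() if callable(nose_length) else nose_length)
for cam in('scene','top'):
    im=cv2.imread('pics/'+('s0' if cam=='scene' else 't0')+'.png')
    r=cut_out(cam,'flap_pad')
    for q in ('flap_hinge','flap_pad','flap','key_top'):
        print(cam,q,[(round(d['score'],2),np.round(d['extent']).tolist()) for d in look_for(cam,q)[:2]])
    # bright pad centroid
    g=im.min(2); m=np.zeros_like(g); 
    x,y=(281,219) if cam=='top' else (228,161)
    m[y-9:y+9,x-9:x+9]=1
    ys,xs=np.nonzero((g>140)&(m>0)); w=(ys.mean(),xs.mean()); print(cam,'pad centroid',w,len(ys),ray(cam,w,.072))
cor=[(178,237),(162,335),(241,349),(257,248)]
im=cv2.imread('pics/t0.png'); hsv=cv2.cvtColor(im,cv2.COLOR_BGR2HSV)
blk=((hsv[...,2]<75)).astype(np.uint8); blk[:150]=0;blk[270:]=0;blk[:,:225]=0;blk[:,365:]=0
blk=cv2.morphologyEx(blk,cv2.MORPH_CLOSE,np.ones((5,5)))
cs=max(cv2.findContours(blk,0,1)[0],key=cv2.contourArea)
b=cv2.boxPoints(cv2.minAreaRect(cs)); print(b)
for p in b: print(ray('top',(p[1],p[0]),.072))
a=cv2.resize(im[145:285,220:370],None,fx=5,fy=4.2,interpolation=cv2.INTER_CUBIC)
a=cv2.resize(im[145:285,220:370],None,fx=4,fy=4,interpolation=cv2.INTER_CUBIC)
cv2.imwrite('pics/c.png',a)
E
```

```text
nose 0.0726
scene flap_hinge [(0.57, [134.0, 132.0, 276.0, 227.0])]
scene flap_pad [(0.67, [208.0, 156.0, 247.0, 179.0])]
scene flap [(0.96, [206.0, 157.0, 244.0, 176.0])]
scene key_top []
scene pad centroid (np.float64(159.58490566037736), np.float64(226.83962264150944)) 106 [ 0.4919923  -0.11936968  0.072     ]
top flap_hinge [(0.65, [236.0, 161.0, 349.0, 260.0])]
top flap_pad [(0.58, [264.0, 201.0, 302.0, 229.0])]
top flap [(0.85, [263.0, 200.0, 297.0, 228.0])]
top key_top [(0.59, [328.0, 226.0, 337.0, 237.0])]
top pad centroid (np.float64(220.94039735099338), np.float64(281.6291390728477)) 151 [ 0.49212172 -0.11725756  0.072     ]
[[307.93848 165.50769]
 [328.      163.     ]
 [328.6308  168.04614]
 [308.56927 170.55383]]
[ 0.63571069 -0.18447876  0.072     ]
[ 0.64305733 -0.23621099  0.072     ]
[ 0.62987834 -0.23770434  0.072     ]
[ 0.62255886 -0.18604406  0.072     ]
```

View pics/c.png

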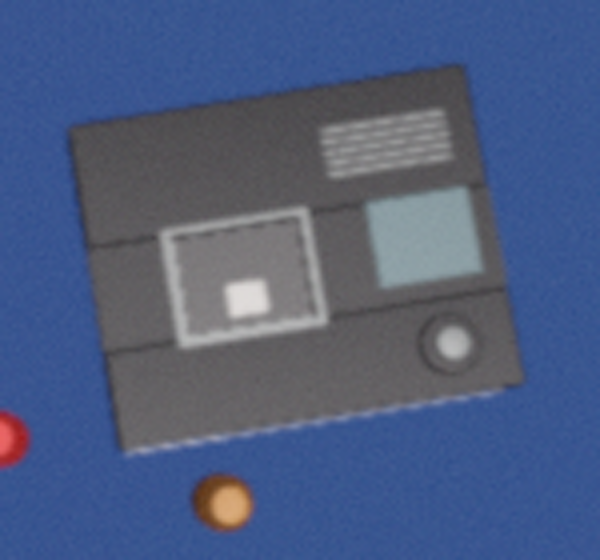

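The crop shows the deck corners at (70,128), (463,66), (522,383) and (123,452), the pad centre at (247,299) and the key cap at (454,342).

Run:
```python
from h import *
from scipy.optimize import least_squares
f=lambda u,v:(220+(u+.5)/4-.5,145+(v+.5)/4-.5)
px=np.array([f(70,128),f(463,66),f(522,383),f(123,452),f(247,299)])
U=np.array([[83,95,0],[83,-165,0],[-127,-165,0],[-127,95,0],[-45,0,0]])/1e3
def res(p):
    R,h=uv([p[0],p[1],.072],p[2]); return np.ravel([proj('top',h+R@u)-q for u,q in zip(U,px)])
s=least_squares(res,[.54,-.11,.15]);print(s.x,s.fun.round(2))
R,h=uv([*s.x[:2],.072],s.x[2])
for n,u in dict(pad=[-.045,0,0],key=[-.094,-.12,.021],btn=[-.038,0,-.009]).items(): print(n,h+R@u,proj('scene',h+R@u),proj('top',h+R@u))
st=read_state();print(st['time'],Ro.from_rotvec(st['tcp_rot']).as_matrix().round(3))
p=h+R@[-.045,0,.06]+[0,0,.0726]
print('dp world',p-st['tool_pos'])
ext=look_for('top','bottle_a')[:1]
```

```text
[ 0.53997938 -0.10865142  0.17595101] [-0.94 -0.41  0.49 -0.88  1.3   0.66 -0.8   0.35 -0.03  0.16]
pad [ 0.49567416 -0.11652842  0.072     ] [227.45001628 160.8721745 ] [281.34552515 219.53390279]
key [ 0.46843604 -0.24325287  0.093     ] [179.61700041 135.8195063 ] [333.05427094 230.50804529]
btn [ 0.50256608 -0.11530311  0.063     ] [227.11753785 165.93785536] [280.58370261 217.11382452]
1.3 [[ 0.904  0.428  0.   ]
 [ 0.428 -0.904 -0.   ]
 [ 0.     0.    -1.   ]]
dp world [ 0.20644953  0.49337328 -0.09928835]
```

>>> step_arm --targets '[[[0,0,0.091],[0,0,10],0],[[0,0,0.091],[0,0,10],0],[[0,0,0.09],[0,0,10],0],[[0,0,0],[20,-32,0],0],[[0,0,0],[20,-32,0],0]]'

```text
time: 1.77
tool_pos: [0.317, -0.5401, 0.2721]
tcp_rot: [-3.129, -0.263, 0.001]
wrist_force: [0.9, 0.6, -0.8]
width: 0.3
grip_force: 0.0
```

>>> step_arm --targets '[[[0,0,0],[20,-32,0],0],[[0,0,0],[20,-32,0],0],[[0,0,0],[20,-32,0],0],[[0,0,0],[20,-32,0],0],[[0,0,0],[20,-32,0],0]]'

```text
time: 2.18
tool_pos: [0.3894, -0.3637, 0.2741]
tcp_rot: [3.13, 0.267, 0.001]
wrist_force: [-0.2, 0.8, 0.4]
width: -0.002
grip_force: 0.0
```

>>> step_arm --targets '[[[0,0,0],[20,-32,0],0],[[0,0,0],[20,-32,0],0],[[0,0,0],[20,-32,10],0],[[0,0,0],[20,-32,10],0],[[0,0,0],[20,-32,10],0]]'

```text
time: 2.6
tool_pos: [0.461, -0.1891, 0.2443]
tcp_rot: [3.129, 0.267, 0.003]
wrist_force: [1.0, -0.3, -0.5]
width: -0.002
grip_force: 0.0
```

>>> step_arm --targets '[[[0,0,0],[20,-32,15],0],[[0,0,0],[20,-32,15],0],[[0,0,0],[0,0,0],0],[[0,0,0],[0,0,0],0],[[0,0,0],[0,0,0],0]]'

```text
time: 3.02
tool_pos: [0.4891, -0.1208, 0.2141]
tcp_rot: [3.129, 0.27, 0.0]
wrist_force: [-0.3, -0.7, 0.7]
width: -0.002
grip_force: 0.0
```

```bash
cat >> h.py <<'E'
UR,UH=uv([.539,-.109,.072],.17)
def where():
    st=read_state();R=Ro.from_rotvec(st['tcp_rot']).as_matrix()
    tip=np.array(st['tool_pos'])+R[:,2]*nose_length()
    print(st['time'],'tip unit mm',((UR.T@(tip-UH))*1e3).round(1),'tool R in unit',(UR.T@R).round(3).tolist(),'F',st['wrist_force'].round(1))
    return tip
E
python3 - <<'E'
from h import *
print(nose_length());t=where();im=save('scene','s1.png');print(proj('scene',t))
x,y=proj('scene',t).astype(int)
cv2.imwrite('pics/s1c.png',cv2.resize(im[90:240,130:330,::-1],None,fx=4,fy=4,interpolation=2))
E
```

```text
Traceback (most recent call last):
TypeError: 'float' object is not callable
```

```bash
sed -i 's/nose_length()/nose_length/' h.py
python3 - <<'E'
from h import *
t=where();im=save('scene','s1.png');print(nose_length,proj('scene',t))
cv2.imwrite('pics/s1c.png',cv2.resize(im[90:240,130:330,::-1],None,fx=4,fy=4,interpolation=2))
E
```

```text
3.0167 tip unit mm [-51.2  -3.3  69.5] tool R in unit [[1.0, 0.002, -0.0], [0.002, -1.0, -0.001], [-0.0, 0.001, -1.0]] F [-0.3 -0.7  0.7]
0.0726 [224.71771836 134.12402932]
```

View pics/s1c.png

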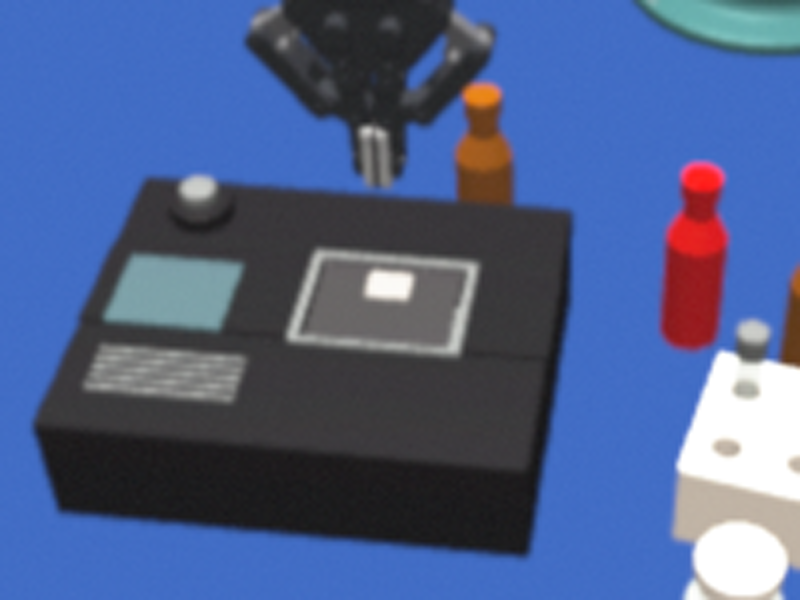

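The fingertips are at crop (378,178), which agrees with the projected tip position. The flap is shut with its pad at (390,284).

>>> step_arm --targets '[[[0,0,0],[5,-3.5,30],0],[[0,0,0],[0,0,25],0],[[0,0,0],[0,0,7],0],[[0,0,0],[0,0,3],0],[[0,0,0],[0,0,0],0]]'

```text
time: 3.48
tool_pos: [0.493, -0.1176, 0.1489]
tcp_rot: [-3.13, -0.265, 0.001]
wrist_force: [0.0, 0.5, -0.7]
width: 0.002
grip_force: 0.0
```

>>> step_arm --targets '[[[0,0,0],[0,0,2],0],[[0,0,0],[0,0,2],0],[[0,0,0],[0,0,2],0],[[0,0,0],[0,0,1],0],[[0,0,0],[0,0,1],0]]'

```text
time: 3.9
tool_pos: [0.4942, -0.1168, 0.142]
tcp_rot: [3.129, 0.268, 0.003]
wrist_force: [0.0, 2.1, 3.7]
width: -0.004
grip_force: 1.9
```

```bash
python3 -c "
from h import *
where()"
```

```text
3.9 tip unit mm [-45.3  -0.1  -2.6] tool R in unit [[1.0, 0.001, 0.002], [0.001, -1.0, -0.001], [0.002, 0.001, -1.0]] F [0.  2.1 3.7]
```

>>> step_arm --targets '[[[0,0,0],[0,0,1],0],[[0,0,0],[0,0,0.7],0],[[0,0,0],[0,0,0],0],[[0,0,0],[0,0,0],0]]'

```text
time: 4.23
tool_pos: [0.4937, -0.1165, 0.1397]
tcp_rot: [3.13, 0.268, 0.001]
wrist_force: [-0.6, 0.5, 5.3]
width: -0.006
grip_force: 2.1
```

```bash
python3 -c "
from h import *
where()"
```

```text
4.2333 tip unit mm [-45.8   0.2  -4.9] tool R in unit [[1.0, 0.001, 0.001], [0.001, -1.0, -0.0], [0.001, 0.0, -1.0]] F [-0.6  0.5  5.3]
```

>>> step_arm --targets '[[[0,0,0],[0,0,0.6],0],[[0,0,0],[0,0,0],0],[[0,0,0],[0,0,0],0]]'

```text
time: 4.48
tool_pos: [0.4941, -0.1166, 0.1397]
tcp_rot: [3.13, 0.268, 0.002]
wrist_force: [-0.6, -0.1, 8.8]
width: -0.0
grip_force: 4.6
```

>>> step_arm --targets '[[[0,0,0],[0,0,-15],0],[[0,0,0],[-20,0,-25],0],[[0,0,0],[-25,0,-25],0],[[0,0,0],[0,0,-10],0],[[0,0,0],[0,0,0],0]]'

```text
time: 4.9
tool_pos: [0.4498, -0.1247, 0.2159]
tcp_rot: [3.128, 0.267, 0.007]
wrist_force: [0.7, 0.8, -0.6]
width: -0.002
grip_force: 0.0
```

>>> step_arm --targets '[[[0,0,0],[0,0,0],0],[[0,0,0],[0,0,0],0],[[0,0,0],[0,0,0],0]]'

```text
time: 5.15
tool_pos: [0.4487, -0.1238, 0.212]
tcp_rot: [-3.129, -0.268, 0.004]
wrist_force: [0.4, -0.2, -0.1]
width: 0.001
grip_force: 0.0
```

Run:
```python
from h import *
t=where();im=save('scene','s2.png');print(nose_length,proj('scene',t))
cv2.imwrite('pics/s2c.png',cv2.resize(im[90:240,130:330,::-1],None,fx=4,fy=4,interpolation=2))
```

```text
5.15 tip unit mm [-91.7   0.8  67.4] tool R in unit [[1.0, 0.001, -0.002], [0.001, -1.0, 0.001], [-0.002, -0.001, -1.0]] F [ 0.4 -0.2 -0.1]
0.0726 [230.12123318 123.74360913]
```

View pics/s2c.png

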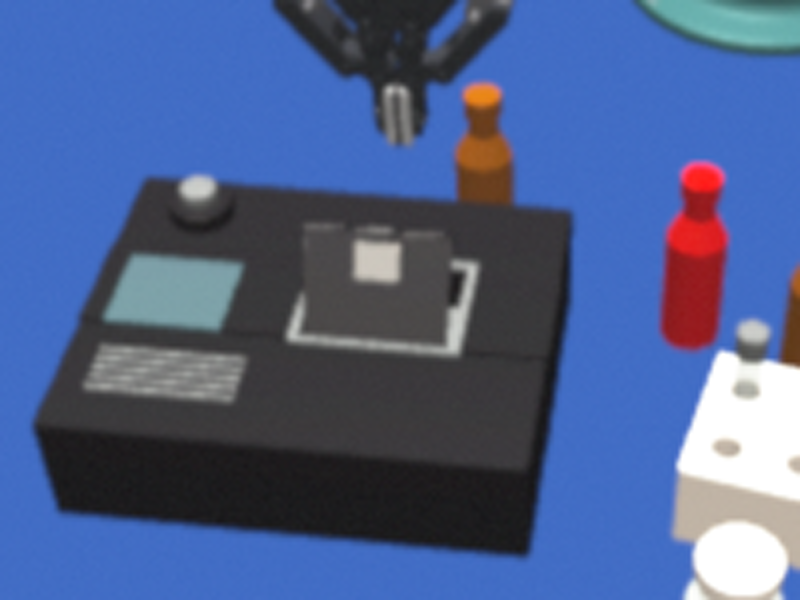

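The flap has popped open, and it now stands at crop (375,285). Next I'll tilt the tool 20° so that its body clears the flap, then go for the button.

>>> step_arm --targets '[[[0,0.117,0],[0,0,0],0],[[0,0.117,0],[0,0,0],0],[[0,0.116,0],[0,0,0],0],[[0,0,0],[0,0,0],0],[[0,0,0],[0,0,0],0]]'

```text
time: 5.62
tool_pos: [0.4474, -0.124, 0.212]
tcp_rot: [-3.054, -0.258, -0.532]
wrist_force: [-0.3, -0.5, 0.2]
width: -0.002
grip_force: 0.0
```

```bash
python3 -c "
from h import *
where()"
```

```text
5.6167 tip unit mm [-68.3   0.8  71.7] tool R in unit [[0.941, -0.001, 0.339], [-0.002, -1.0, 0.002], [0.339, -0.002, -0.941]] F [-0.3 -0.5  0.2]
```

>>> step_arm --targets '[[[0,0,0],[3,0.4,30],0],[[0,0,0],[3,0.4,30],0],[[0,0,0],[1.4,0,14],0],[[0,0,0],[0,0,0],0],[[0,0,0],[0,0,0],0]]'

```text
time: 6.03
tool_pos: [0.4815, -0.119, 0.1458]
tcp_rot: [-3.053, -0.263, -0.534]
wrist_force: [0.5, 0.6, -0.3]
width: 0.007
grip_force: 0.0
```

```bash
python3 -c "
from h import *
where()"
```

```text
6.0333 tip unit mm [-33.7   0.1   5.5] tool R in unit [[0.941, 0.002, 0.339], [0.002, -1.0, 0.002], [0.339, -0.002, -0.941]] F [ 0.5  0.6 -0.3]
```

>>> step_arm --targets '[[[0,0,0],[-2.0,0,5.6],0],[[0,0,0],[-1.4,0,3.8],0],[[0,0,0],[-0.7,0,1.9],0],[[0,0,0],[-0.7,0,1.9],0],[[0,0,0],[0,0,0],0]]'

```text
time: 6.45
tool_pos: [0.4811, -0.1196, 0.1329]
tcp_rot: [-3.054, -0.261, -0.541]
wrist_force: [-0.0, -0.2, 3.4]
width: 0.0
grip_force: 0.8
```

```bash
python3 -c "
from h import *
where()"
```

```text
6.45 tip unit mm [-33.9  -0.7  -7.3] tool R in unit [[0.939, 0.0, 0.344], [0.0, -1.0, -0.0], [0.344, 0.0, -0.939]] F [-0.  -0.2  3.4]
```

>>> step_arm --targets '[[[0,0,0],[-0.5,0,1.4],0],[[0,0,0],[-0.5,0,1.4],0],[[0,0,0],[0,0,0],0],[[0,0,0],[0,0,0],0]]'

```text
time: 6.78
tool_pos: [0.4813, -0.1196, 0.13]
tcp_rot: [-3.054, -0.261, -0.541]
wrist_force: [-0.9, 0.5, 2.6]
width: 0.002
grip_force: 1.6
```

>>> step_arm --targets '[[[0,0,0],[-0.3,0,0.9],0],[[0,0,0],[0,0,0],0],[[0,0,0],[0,0,0],0]]'

```text
time: 7.03
tool_pos: [0.4813, -0.1196, 0.1289]
tcp_rot: [-3.054, -0.261, -0.541]
wrist_force: [-0.7, -1.1, 3.5]
width: 0.003
grip_force: 1.9
```

```bash
python3 -c "
from h import *
where()"
```

```text
7.0333 tip unit mm [-33.8  -0.7 -11.3] tool R in unit [[0.939, 0.001, 0.343], [0.001, -1.0, -0.0], [0.343, 0.0, -0.939]] F [-0.7 -1.1  3.5]
```

Not at the stop yet; I'll push on until the force rises.

>>> step_arm --targets '[[[0,0,0],[-0.3,0,0.9],0],[[0,0,0],[0,0,0],0],[[0,0,0],[0,0,0],0]]'

```text
time: 7.28
tool_pos: [0.4814, -0.1197, 0.1285]
tcp_rot: [-3.054, -0.262, -0.541]
wrist_force: [-4.1, -0.8, 9.0]
width: -0.004
grip_force: 4.9
```

>>> step_arm --targets '[[[0,0,0],[-0.3,0,0.9],0],[[0,0,0],[0,0,0],0],[[0,0,0],[0,0,0],0]]'

```text
time: 7.53
tool_pos: [0.4815, -0.1197, 0.1282]
tcp_rot: [-3.053, -0.262, -0.541]
wrist_force: [-8.0, 0.6, 16.5]
width: -0.003
grip_force: 8.3
```

The force rose to 16 N with no more travel, so the button is fully in. Now I'll retreat, untilt and pass over the flap.

>>> step_arm --targets '[[[0,0,0],[0,0,-20],0],[[0,0,0],[0,0,-30],0],[[0,0,0],[0,0,-30],0],[[0,-0.117,0],[0,0,0],0],[[0,-0.117,0],[0,0,0],0]]'

```text
time: 7.95
tool_pos: [0.4534, -0.1253, 0.2049]
tcp_rot: [-3.12, -0.262, -0.182]
wrist_force: [0.4, 1.2, -0.9]
width: -0.002
grip_force: 0.0
```

>>> step_arm --targets '[[[0,-0.116,0],[0,0,-20],0],[[0,0,0],[0,0,-35],0],[[0,0,0],[0,0,0],0],[[0,0,0],[0,0,0],0]]'

```text
time: 8.28
tool_pos: [0.4533, -0.1247, 0.2584]
tcp_rot: [3.129, 0.269, 0.006]
wrist_force: [-0.5, -0.2, -0.1]
width: -0.001
grip_force: 0.0
```

Run:
```python
from h import *
t=where();im=save('scene','s3.png')
cv2.imwrite('pics/s3c.png',cv2.resize(im[90:240,130:330,::-1],None,fx=4,fy=4,interpolation=2))
```

```text
8.2833 tip unit mm [-86.8  -1.1 113.8] tool R in unit [[1.0, 0.002, 0.003], [0.002, -1.0, -0.002], [0.003, 0.002, -1.0]] F [-0.5 -0.2 -0.1]
```

View pics/s3c.png

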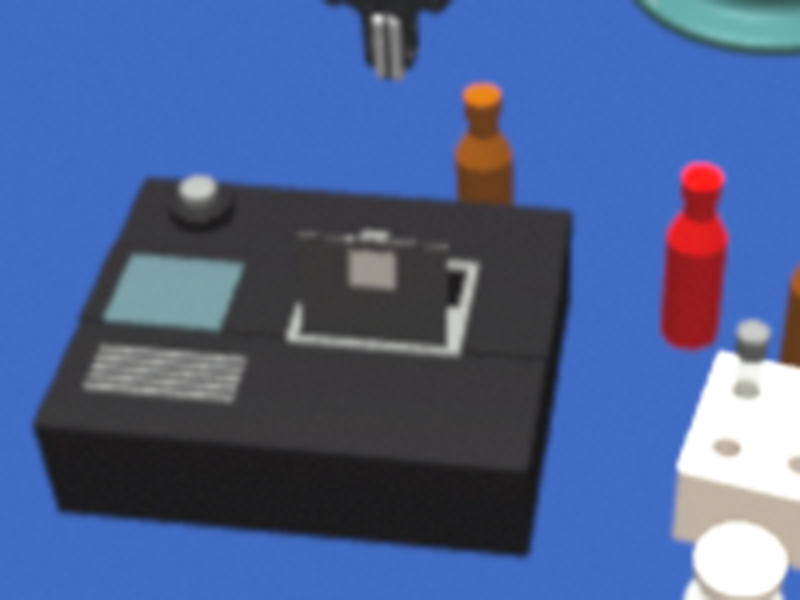

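The flap is still up, with its top edge at crop (375,240). It leans a little further back than before.

>>> step_arm --targets '[[[0,0,0],[32,-1,0],0],[[0,0,0],[32,0,0],0],[[0,0,0],[32,0,0],0],[[0,0,0],[32,0,0],0],[[0,0,0],[0,0,0],0]]'

```text
time: 8.75
tool_pos: [0.581, -0.1009, 0.2544]
tcp_rot: [-3.129, -0.269, -0.001]
wrist_force: [0.8, 0.0, 0.1]
width: 0.002
grip_force: 0.0
```

>>> step_arm --targets '[[[0,0,0],[0,0,25],0],[[0,0,0],[0,0,25],0],[[0,0,0],[0,0,20],0],[[0,0,0],[0,0,0],0],[[0,0,0],[0,0,0],0]]'

```text
time: 9.17
tool_pos: [0.5751, -0.1015, 0.184]
tcp_rot: [-3.128, -0.267, 0.009]
wrist_force: [-0.1, -0.5, 0.8]
width: 0.001
grip_force: 0.0
```

```bash
python3 -c "
from h import *
where()"
```

```text
9.1667 tip unit mm [36.4  1.5 39.4] tool R in unit [[1.0, 0.0, -0.006], [0.0, -1.0, 0.002], [-0.006, -0.002, -1.0]] F [-0.1 -0.5  0.8]
```

>>> step_arm --targets '[[[0,0,0],[-20,1.5,0],0],[[0,0,0],[-15,0,0],0],[[0,0,0],[-14,0,0],0],[[0,0,0],[-12,0,2],0],[[0,0,0],[0,0,0],0]]'

```text
time: 9.58
tool_pos: [0.5161, -0.114, 0.1856]
tcp_rot: [3.13, 0.267, -0.0]
wrist_force: [-0.0, 0.1, 0.3]
width: -0.0
grip_force: 0.0
```

```bash
python3 -c "
from h import *
where()"
```

```text
9.5833 tip unit mm [-23.4  -1.1  41. ] tool R in unit [[1.0, 0.0, -0.0], [0.0, -1.0, -0.0], [-0.0, 0.0, -1.0]] F [-0.   0.1  0.3]
```

>>> step_arm --targets '[[[0,0,0],[-8,-1,6],0],[[0,0,0],[-7,0,9],0],[[0,0,0],[-5,0,10],0],[[0,0,0],[-2,0,9],0],[[0,0,0],[0,0,0],0]]'

```text
time: 10.0
tool_pos: [0.495, -0.1162, 0.1495]
tcp_rot: [-3.129, -0.268, 0.003]
wrist_force: [1.0, 1.6, 4.2]
width: -0.003
grip_force: 2.0
```

Run:
```python
from h import *
t=where();im=save('scene','s4.png')
cv2.imwrite('pics/s4c.png',cv2.resize(im[90:240,130:330,::-1],None,fx=4,fy=4,interpolation=2))
```

```text
10.0 tip unit mm [-44.7   0.4   4.9] tool R in unit [[1.0, 0.001, -0.002], [0.001, -1.0, 0.001], [-0.002, -0.001, -1.0]] F [1.  1.6 4.2]
```

View pics/s4c.png

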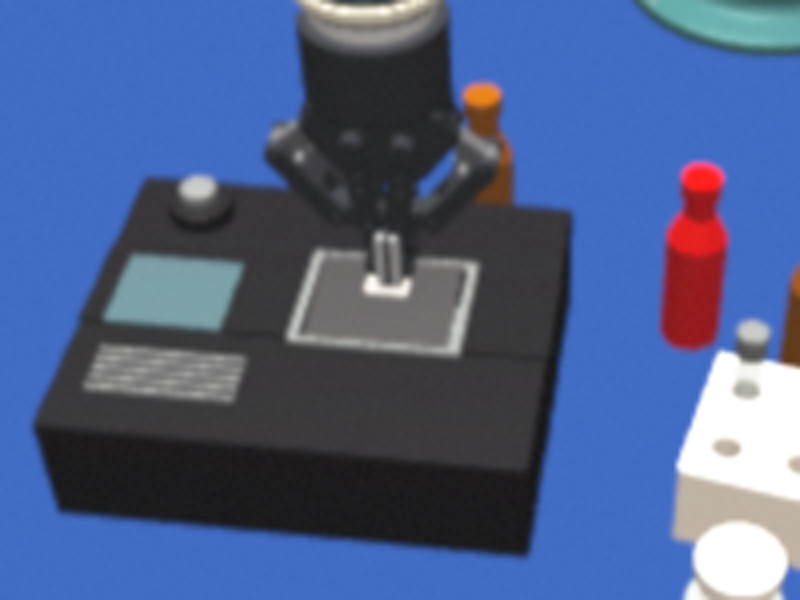

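The flap is down, with the fingertips on the pad at crop (387,285). Now I'll press it in until the force rises, as before (tip at about -5 mm).

>>> step_arm --targets '[[[0,0,0],[0,0,3],0],[[0,0,0],[0,0,3],0],[[0,0,0],[0,0,2],0],[[0,0,0],[0,0,1],0],[[0,0,0],[0,0,0],0]]'

```text
time: 10.47
tool_pos: [0.4957, -0.1162, 0.1413]
tcp_rot: [-3.13, -0.268, 0.002]
wrist_force: [0.1, -1.1, 3.2]
width: -0.006
grip_force: 1.6
```

>>> step_arm --targets '[[[0,0,0],[0,0,0.6],0],[[0,0,0],[0,0,0.6],0],[[0,0,0],[0,0,0],0]]'

```text
time: 10.72
tool_pos: [0.496, -0.1163, 0.1405]
tcp_rot: [-3.13, -0.268, 0.0]
wrist_force: [0.0, 1.6, 2.8]
width: -0.0
grip_force: 1.5
```

```bash
python3 -c "
from h import *
where()"
```

```text
10.7167 tip unit mm [-43.7   0.1  -4.1] tool R in unit [[1.0, 0.001, -0.0], [0.001, -1.0, 0.0], [-0.0, -0.0, -1.0]] F [0.  1.6 2.8]
```

>>> step_arm --targets '[[[0,0,0],[0,0,0.6],0],[[0,0,0],[0,0,0.5],0],[[0,0,0],[0,0,0],0],[[0,0,0],[0,0,0],0]]'

```text
time: 11.05
tool_pos: [0.4965, -0.1166, 0.14]
tcp_rot: [3.129, 0.268, 0.002]
wrist_force: [-0.6, 0.2, 6.2]
width: -0.003
grip_force: 2.9
```

>>> step_arm --targets '[[[0,0,0],[0,0,0.5],0],[[0,0,0],[0,0,0],0],[[0,0,0],[0,0,0],0]]'

```text
time: 11.3
tool_pos: [0.4969, -0.1168, 0.1401]
tcp_rot: [3.129, 0.268, 0.003]
wrist_force: [-0.7, 0.7, 6.4]
width: -0.001
grip_force: 2.9
```

>>> step_arm --targets '[[[0,0,0],[0,0,0.7],0],[[0,0,0],[0,0,0],0],[[0,0,0],[0,0,0],0]]'

```text
time: 11.55
tool_pos: [0.4974, -0.1168, 0.1399]
tcp_rot: [3.129, 0.268, 0.005]
wrist_force: [-0.8, -1.7, 10.3]
width: 0.004
grip_force: 5.2
```

>>> step_arm --targets '[[[0,0,0],[0,0,-6],0],[[0,0,0],[0,0,-14],0],[[0,0,0],[0,0,-35],0],[[0,0,0],[0,0,-35],0],[[0,0,0],[0,0,-20],0]]'

```text
time: 11.97
tool_pos: [0.4966, -0.1165, 0.2511]
tcp_rot: [3.129, 0.268, 0.004]
wrist_force: [1.3, -0.4, -0.3]
width: 0.002
grip_force: 0.0
```

>>> step_arm --targets '[[[0,0,0],[0,0,0],0],[[0,0,0],[0,0,0],0],[[0,0,0],[0,0,0],0],[[0,0,0],[0,0,0],0],[[0,0,0],[0,0,0],0]]'

```text
time: 12.38
tool_pos: [0.4949, -0.116, 0.2462]
tcp_rot: [-3.129, -0.268, 0.006]
wrist_force: [0.1, -0.4, -0.1]
width: 0.006
grip_force: 0.0
```

Run:
```python
from h import *
t=where();im=save('scene','s5.png')
cv2.imwrite('pics/s5c.png',cv2.resize(im[60:240,130:370,::-1],None,fx=3.3,fy=3.3,interpolation=2))
```

```text
12.3833 tip unit mm [-44.9   0.6 101.6] tool R in unit [[1.0, 0.001, -0.003], [0.001, -1.0, 0.002], [-0.003, -0.002, -1.0]] F [ 0.1 -0.4 -0.1]
```

View pics/s5c.png

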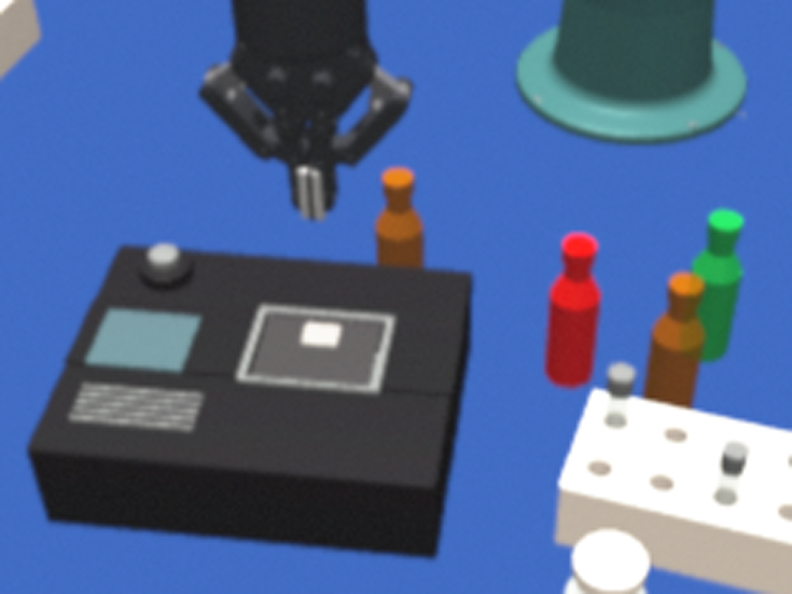

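The flap is flush at crop (318,347) with the arm clear above it. The bottles, rack and jar stand where they were.

```bash
python3 -c "
from workcell import finish_job
print(finish_job())"
```

```text
the job is handed in; nothing more can be done
None
```

I popped the flap open, pushed the reset button in until it stopped (force rose to 16 N), and latched the flap flush again; the key and the loose items were not touched, and the job is handed in at about 12.4 s.

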